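Set the gauge pin and hold the exhibit's spring slide at it

ROBOT

A 6-joint arm with a two-finger parallel gripper is mounted at the origin on the work surface. World frame = base frame: x ahead of the robot, y to its left, z up, the work surface at z = 0. Lengths are in m, angles in degrees, forces in N, time in s.
With the tool pointing down it reaches from about 0.275 to 0.825 m from the base axis. Payload 4.9 kg.
Tool frame: the origin (TCP) lies on the centre line of the jaws, within the pads' length; the fingertips stand 8 mm ahead of it and the grasp point (between the pads) lies 11 mm behind it; z points along the fingers, y is the line along which they close (so a half turn about z gives the same grasp; the last joint's range is limited). The gripper opens to 85 mm and grips with 20 to 120 N. Pads are 22 mm wide; open, the fingers measure 114 mm over their backs; the gripper's body (76 mm by 85 mm) begins 54 mm behind the grasp point. The pads swing forward as they close: fully open they stand 13 mm farther back than shut.
Start: joints at [62.957, 18.69, -11.035, 60.275, 0, 82.311], TCP at [0.182, 0.519, 0.239] pointing down, gripper open.
Joint ranges: [-152.03, 152.03], [-55.5, 102.48], [-74.3, 77.21], [-110.64, 120.58], [-84.22, 78.4], [-180, 180]. Speed limits (degrees/s): [147.25, 147.25, 180, 180, 180, 180].

INTERFACE

Orientations are given as [roll, pitch, yaw] about the fixed x, y, z axes, in that order (R = Rz(yaw) Ry(pitch) Rx(roll)).
In Python, from cell import readout, grab_frame, robot, models gives the robot as it stands.
- The arm moves only by the shell command python3 -m crank [OPENING] [FORCE], which reads ROWS from standard input. ROWS is a JSON list of rows, 1 to 5 of them, each an object with the fields dx, dy, dz (the shift in normalised numbers (1 is 75 cm)), spin (a turn about the tool's z in fractions of the full range, 1 being 45 degrees); a field left out counts as zero; each row shifts and turns the commanded pose from where the row before left it, along the tool's axes as they then stand; what a row does not reach is not made up. A row lasts 1/12 s, in which the tool goes at most 0.0417 m and 7.16 degrees, less where a joint would pass 70% of its speed; a pose out of reach is approached as far as the arm can. OPENING is the opening from 0.0 (shut) to 1.0 (fully open), set as the command begins (- or left out keeps the last). The fingers move at their own pace and stop on an object; FORCE is the grip in N (left out, the last holds). Time passes only in rows, so rows that do not move let the fingers close. It prints the time, the measured TCP pose, the force, the opening and the grip force at its end. No shift or turn number may pass 1 either way. Input that does not fit is refused with a message, and nothing moves.
- readout.read_state(): the state, without advancing time (a new reading comes with each control period).
- grab_frame(name): name is "scene" or "top" or "wrist"; returns a dict with "frame" (480x640x3 uint8, red, green, blue), "fx", "fy", "cx", "cy" (pixels), "distortion" ([k1, k2, p1, p2, k3] as OpenCV has them; the pictures are not rectified), "xyz" and "orientation" of the camera in the world. Camera axes: x right, y up, looking along -z (the intrinsics and any distortion apply to the point x, -y, -z); pixel columns grow to the right and rows downward; lengths in m; the calibration is good to about 2 mm. A picture is of the moment at which its call begins. There is no depth.
- robot.hand_in(): hands the job in; it is judged then, once.
Trained networks look in a picture, given as the dict that the camera call returned (one of the last four; its "shot" number tells which), for a name from the list of things; names that differ only in an ending like _2 or _b are one class to them, and where a whole thing is asked for, a point or a joint stands for the part that bears it (a point fixed in the world has none). Each returns a list of dicts, best first, with "confidence" (0 to 1); they miss things now and then, are a little off and sometimes report something else, mostly with a low value. They report only what shows in the picture. A call takes as long as a camera call.
- models.outline_of(thing, picture): "mask" (480x640 bool, what is visible of it) and "box" ([left, top, right, bottom] in pixels, round what is visible of it).
The state is a dict: "t": time; "qpos": joint angles; "joint_velocities": joint speeds; "effort": joint torques, N m; "eef_pos": TCP position; "ee_rot": TCP orientation; "wrist_force": force on the tool from outside, world axes, zero at the start; "wrist_torque": the same for the moment, N m; "opening": opening from 0.0 (shut) to 1.0 (fully open); "grasp_force": force on a finger pad.
Only numpy, scipy, OpenCV 4.12 (cv2) and the standard library are available. Lean on these libraries where they do the work, as an engineer would, in place of code of your own. Each camera call takes 0.05 s, during which the arm holds its last target. There are 200 camera calls.

TASK

Check the spring slide of the plywood exhibit: take the gauge pin (the round-headed one) out of the pin rack, stand it fully down in the hole of the gauge block beside the slide, and let go of it. Then pull the slide by its upright grip, against its spring, until its pointer is level with the pin, and finish while still holding it there, at rest. Leave the other pins and everything else on the bench where they are.

Things in the scene. Friction and masses are not known exactly. Their poses are not given: they have to be found in the camera images.
- exhibit: The exhibit, fixed to the bench: a plywood base 300 x 230 x 18 mm with a 75 mm high, 100 mm wide plywood cheek at each end and two steel rods (10 mm, axes 52 mm up) between the cheeks, which carry the black slide. Origin: centre of the base's underside, on the bench; its x axis runs along the rods, away from the robot at yaw 0; z up.
- slide (a joint): Travel of the black slide along the rods, m. 0 = home, where the spring holds it, 70 mm to the exhibit's +x from its centre; grows as it is pulled along the exhibit's -x (towards the robot's side); stop at 0.13. The spring pulls it home when let go: 3.2 N at home plus 80 N/m; friction 0.3 N. Carriage 40 (x) x 72 (y) x 26 mm, top 66 mm above the bench.
- pull_grip: Upright black plastic grip on the slide: 14 (exhibit's x) x 40 (y) x 54 mm high. Origin: centre of its underside, 66 mm above the bench; axes as the exhibit's. In line with it along y, a thin aluminium pointer sticks out of each side of the slide, to 66 mm from the slide's centre line, 57 mm above the bench: the grip's x is the pointers' x. Pinch it from above across the 14 mm.
- gauge: Gauge block, fixed on the exhibit's base, aluminium, 44 (x) x 40 (y) x 30 mm high, one upright hole in the middle of its top. On either side of the slide (centre 85 mm from the slide's centre line); its place along the rods varies, so that the slide must be pulled 50 to 110 mm. Origin: centre of its underside, 18 mm above the bench; axes as the exhibit's.
- gauge_hole0 (a point): Mouth of the gauge block's hole, 48 mm above the bench: 12 mm wide, with a 2 mm chamfer, 25 mm deep, closed at the bottom. The mark: the pointer is level with the pin when the grip's origin and this point have the same x along the exhibit's x axis. Axes parallel to the exhibit's.
- clamp: A block of the same size as the gauge block, on the other side of the slide, with a bolt head (18 mm wide, 8 mm high) on top instead of a hole; not used. Origin: centre of its underside.
- rack: Wooden pin rack, fixed, 60 (x) x 170 (y) x 35 mm high, with three upright holes in a row along its y, 55 mm apart, 12 mm wide and 25 mm deep; a pin stands loosely in each. Origin: centre of its underside, on the bench.
- pin: The gauge pin, steel, about 80 g, loose: a shank 10 mm thick and 60 mm long with a chamfered foot (7 mm wide at the end), under a round drum head 20 mm wide and 24 mm high. Stands in any of the rack's holes, its foot 10 mm above the bench. Origin: centre of the foot; z up the pin; the head lies at z 60 to 84 mm.
- pin_tip (a point): Centre of the gauge pin's foot (same point as its origin).
- plain_pin: A headless steel pin in the rack, 10 mm thick, 70 mm long; not used. Origin: its foot.
- tee_pin: A steel pin in the rack with a 40 mm crossbar on top, 10 mm thick, 70 mm long in all; not used. Origin: its foot.
- tape: Yellow tape measure, 75 x 45 x 70 mm, loose bystander. Origin: centre of underside.
- offcut: Wood offcut, 90 x 45 x 20 mm, loose bystander. Origin: centre of underside.
- offcut2: Wood offcut, 140 x 60 x 18 mm, loose bystander. Origin: centre of underside.
- jar: Screw-top jar, 70 mm wide, 90 mm high, loose bystander. Origin: centre of underside.
- flange: Dark steel flange, 80 mm wide, 30 mm high, loose bystander. Origin: centre of underside.
- pencil: Carpenter's pencil, 170 x 8 x 8 mm, loose bystander. Origin: centre of underside.

How it is judged (in metres and radians):
On the way, in this order (a step that is already met when the one before it is completed fails the run):
1. the gauge pin stands fully down in the gauge block's hole and is let go, while the slide is still home (horizontal distance between pin_tip and gauge_hole0 below 0.004 m and z of pin_tip in the frame of gauge_hole0 below -0.019 m and angle between pin's own z axis and vertical below 0.15 rad and contact force between the fingers and pin below 0.1 N and value of joint slide below 0.015 m), for 0.2 s.
2. the slide is pulled by its grip until the pointer is level with the pin, and is held there at rest (x of pull_grip in the frame of gauge_hole0 between -0.006 and 0.006 m and contact force between the fingers and pull_grip above 2 N and velocity of joint slide between -0.01 and 0.01 m/s and horizontal distance between pin_tip and gauge_hole0 below 0.004 m and z of pin_tip in the frame of gauge_hole0 below -0.019 m and angle between pin's own z axis and vertical below 0.15 rad and contact force between the fingers and pin below 0.1 N), for 0.5 s.
At the end, for the whole second after the job is handed in: Fingers hold the slide's grip (over 2 N), at rest (under 10 mm/s), the grip's origin within 6 mm of the gauge hole's centre along the rods; the gauge pin stands in that hole, not touched by the fingers, foot at least 19 mm deep and within 4 mm of the axis, tilt under 0.15 rad (all of step 2); the arm keeps its last pose, push and grip.
It fails at once if another pin, or a loose thing on the bench, is moved by more than 25 mm (distance of any of tape, offcut, offcut2, jar, flange, pencil, plain_pin, tee_pin from where it was at the start of the episode above 0.025 m).
It also fails if it takes over 54 s, if anything falls off the work surface, if the arm or the gripper's body presses on something with over 40 N, if the wrist force passes 120 N, or if a joint passes its speed limit or range.

## Working session

There is one attempt and no reset: what is moved stays moved. The work goes in short steps, Python scripts to look and compute and a shell command to move; the robot and the scene stay as the last step left them, time stands still between calls to the robot, and variables do not carry over. Pictures are saved under pics/ and viewed, at most 14 in all, crops included, and the job is handed in when it is done.

```bash
ls; mkdir -p pics; python3 - <<'E'
from cell import readout, grab_frame, robot, models
import cv2
for n in ("scene","top"):
    d=grab_frame(n); cv2.imwrite(f"pics/{n}0.png",d["frame"][:,:,::-1])
    print(n,{k:v for k,v in d.items() if k!="frame"})
    for t in ("exhibit","pull_grip","gauge","clamp","rack","pin","plain_pin","tee_pin","slide"):
        for r in models.outline_of(t,d)[:2]: print(t,round(r["confidence"],2),r["box"])
print(readout.read_state())
E
```

```text
pics
scene {'fx': 611.0023537252118, 'fy': 611.0023537252118, 'cx': 317.564472835008, 'cy': 246.89103772597156, 'distortion': array([0.03913865, 0.        , 0.        , 0.        , 0.        ]), 'xyz': array([ 1.48644232, -0.04954149,  1.00087529]), 'orientation': array([44.44209549, -0.88385491, 83.57379191]), 'shot': 1}
exhibit 0.58 [296.8, 184.2, 408.5, 300.3]
exhibit 0.55 [373.3, 216.9, 396.2, 242.5]
pull_grip 0.77 [320.7, 225.7, 382.4, 267.2]
gauge 0.89 [372.6, 219.1, 392.9, 242.8]
clamp 0.56 [302.1, 222.7, 320.1, 247.4]
rack 0.68 [121.8, 238.3, 209.3, 275.7]
pin 0.46 [180.8, 234.4, 194.2, 257.6]
plain_pin 0.61 [138.4, 231.5, 145.6, 253.2]
tee_pin 0.69 [155.6, 230.8, 170.0, 255.0]
slide 0.57 [323.0, 221.7, 384.4, 265.8]
top {'fx': 489.2067280253575, 'fy': 489.2067280253575, 'cx': 327.6097676720367, 'cy': 232.47649407869028, 'distortion': array([-0.06228259,  0.        ,  0.        ,  0.        ,  0.        ]), 'xyz': array([0.38559031, 0.05906734, 1.02672668]), 'orientation': array([  8.8862473 ,  -1.29066405, -89.95952976]), 'shot': 2}
exhibit 0.68 [216.9, 161.3, 331.3, 314.3]

[... 387 characters left out ...]
.7, 311.3, 250.9]
{'t': 1.0, 'qpos': array([ 6.29558577e+01,  1.86903423e+01, -1.10338489e+01,  6.02747364e+01,
        1.03384098e-03,  8.23121215e+01]), 'joint_velocities': array([ 0.10851685,  0.07707519,  0.07325303,  0.0130391 , -0.00455286,
        0.02901993]), 'effort': array([-1.08351738e-03, -4.43338609e+01,  2.62759888e+01,  1.05938285e-03,
       -2.13777166e-04, -8.70173096e-06]), 'eef_pos': array([0.18228068, 0.5189506 , 0.23928522]), 'ee_rot': array([ 1.79998799e+02, -8.81100806e-04,  1.60643736e+02]), 'wrist_force': array([-0.48738185, -0.06910075, -0.97043917]), 'wrist_torque': array([-0.05226472,  0.01249697, -0.00141945]), 'grasp_force': 0.0, 'opening': 1.0018939308641162}
```

```bash
python3 - <<'E'
import cv2
a=cv2.imread("pics/top0.png")[150:390,120:540]; a=cv2.resize(a,(800,457),interpolation=cv2.INTER_CUBIC); cv2.imwrite("pics/top0c.png",a)
E
```

```text
(no output)
```

View pics/top0c.png

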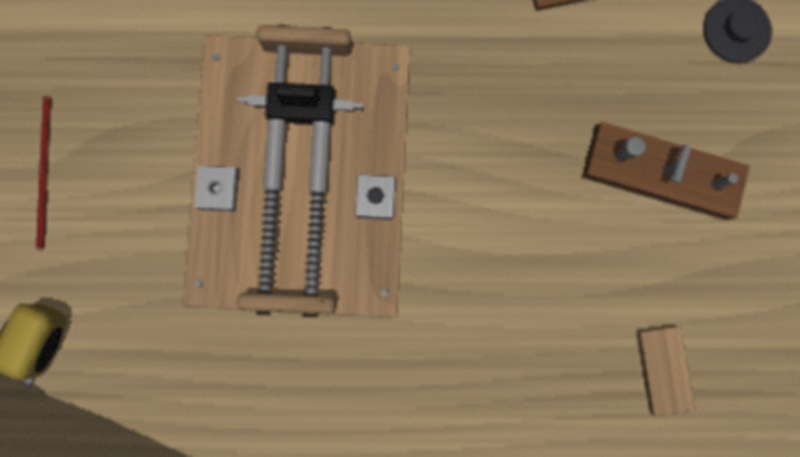

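View pics/scene0.png

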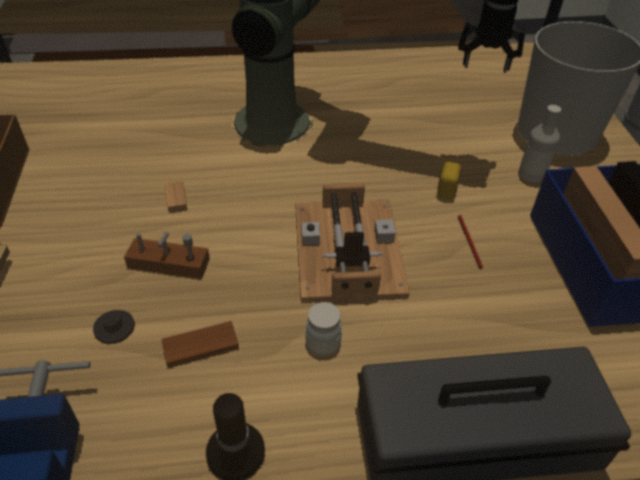

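The top crop shows the round-headed pin at the rack's left end (632,147), the gauge block with its hole on the left at (215,187), the bolt-head clamp on the right, and the slide at its home end (300,103). The base corners are clear enough to get the exhibit's yaw.

```bash
cat > h.py <<'E'
from cell import readout, grab_frame, robot, models
import cv2, numpy as np
from scipy.spatial.transform import Rotation as R
def ray(d,uv,z):
    K=np.array([[d["fx"],0,d["cx"]],[0,d["fy"],d["cy"]],[0,0,1]])
    p=cv2.undistortPoints(np.array(uv,float).reshape(-1,1,2),K,np.array(d["distortion"]))[:,0]
    v=R.from_euler("xyz",d["orientation"],degrees=True).apply(np.c_[p[:,0],-p[:,1],-np.ones(len(p))])
    return d["xyz"]+v*((z-d["xyz"][2])/v[:,2])[:,None]
def cen(r):
    m=cv2.moments(r["mask"].astype(np.uint8),True); return m["m10"]/m["m00"],m["m01"]/m["m00"]
def totool(p):  # world target -> tool-axis delta
    s=readout.read_state(); return R.from_euler("xyz",s["ee_rot"],degrees=True).inv().apply(np.array(p)-s["eef_pos"])
E
python3 - <<'E'
from h import *
np.set_printoptions(precision=4,suppress=True)
d=grab_frame("top")
f=lambda c:np.array(c)*0.525+[120,150]
C=ray(d,f([(204,37),(410,45),(397,316),(185,306)]),.018)
print(C,C.mean(0)); 
for a,b in ((3,0),(2,1)): v=C[b]-C[a];print(np.degrees(np.arctan2(v[1],v[0])),np.hypot(*v[:2]))
for a,b in ((1,0),(2,3)): v=C[b]-C[a];print(np.degrees(np.arctan2(-v[0],v[1])),np.hypot(*v[:2]))
print("hole",ray(d,f([(215,187)]),.048),"bolt",ray(d,f([(375,195)]),.056))
print("pinhead",ray(d,f([(632,147)]),.094-.003),"tee",ray(d,f([(679,163)]),.075),"plain",ray(d,f([(733,179)]),.08),ray(d,f([(300,103)]),.066))
print("rackcorners",ray(d,f([(600,124),(748,166)]),.035))
for t,z in (("gauge",.046),("clamp",.046),("pin",.082)):
    r=models.outline_of(t,d)[0]; print(t,ray(d,[cen(r)],z))
s=grab_frame("scene")
for t,z in (("gauge",.04),("clamp",.04),("pin",.07)):
    r=models.outline_of(t,s)[0]; print(t,ray(s,[cen(r)],z),r["confidence"])
E
```

```text
[[0.6783 0.2505 0.018 ]
 [0.6703 0.0203 0.018 ]
 [0.3714 0.0347 0.018 ]
 [0.3813 0.2613 0.018 ]] [0.5253 0.1417 0.018 ]
-2.0871466660911713 0.29716168626693806
-2.7592096046892687 0.299304201044652
-1.9784814019664099 0.23039418966837155
-2.5126509797406626 0.22688936070856827
hole [[0.5059 0.2277 0.048 ]] bolt [[0.4971 0.0587 0.056 ]]
pinhead [[ 0.5435 -0.2053  0.091 ]] tee [[ 0.5294 -0.259   0.075 ]] plain [[ 0.5121 -0.314   0.08  ]] [[0.593 0.138 0.066]]
rackcorners [[ 0.5782 -0.1867  0.035 ]
 [ 0.5325 -0.3494  0.035 ]]
gauge [[0.5049 0.2281 0.046 ]]
clamp [[0.4966 0.0598 0.046 ]]
pin [[ 0.5443 -0.2074  0.082 ]]
gauge [[0.5155 0.2281 0.04  ]] 0.97
clamp [[0.5047 0.0584 0.04  ]] 0.81
pin [[ 0.5435 -0.2068  0.07  ]] 0.47
```

Careful with the scale: shifts go in shares of 75 cm and turns go in shares of 45 degrees. That gives: 7 degrees / 45 = 0.1556.

```bash
echo '[{"spin": 0.1556}, {"spin": 0.1556}, {"spin": 0.1556}, {"spin": 0.1556}, {"spin": 0.1556}]' | python3 -m crank 0.5 40
echo '[{"spin": 0.1556}, {"spin": 0.1556}, {"spin": 0.1556}, {"spin": 0.1556}, {"spin": 0.1556}]' | python3 -m crank
echo '[{"spin": 0.0667}, {"dx": -0.0467, "dy": 0.0267}, {"dx": -0.0467, "dy": 0.0267}, {"dx": -0.0467, "dy": 0.0267}, {"dx": -0.0467, "dy": 0.0267}]' | python3 -m crank
echo '[{"dx": -0.0467, "dy": 0.0267}, {"dx": -0.0467, "dy": 0.0267}, {"dx": -0.0467, "dy": 0.0267}, {"dx": -0.0467, "dy": 0.0267}, {"dx": -0.0467, "dy": 0.0267}]' | python3 -m crank
echo '[{"dx": -0.0467, "dy": 0.0267}, {"dx": -0.0467, "dy": 0.0267}, {"dx": -0.0467, "dy": 0.0267}, {"dx": -0.0467, "dy": 0.0267}, {"dx": -0.0467, "dy": 0.0267}]' | python3 -m crank
echo '[{"dx": -0.0467, "dy": 0.0267}, {"dx": -0.0467, "dy": 0.0267}, {"dx": -0.0467, "dy": 0.0267}, {"dx": -0.0467, "dy": 0.0267}, {}]' | python3 -m crank
python3 - <<'E'
from h import *
d=grab_frame("wrist"); cv2.imwrite("pics/w1.png",d["frame"][:,:,::-1])
print(d["xyz"],d["orientation"],totool([.5435,-.2065,.239]))
for r in models.outline_of("pin",d)[:2]: print(r["confidence"],r["box"],ray(d,[cen(r)],.08))
E
```

```text
t: 1.82
eef_pos: [0.1823, 0.5189, 0.2393]
ee_rot: [-180.0, 0.0, 125.3]
wrist_force: [-1.2, -0.3, -0.2]
opening: 0.505
grasp_force: 0.0
t: 2.23
eef_pos: [0.1823, 0.519, 0.2393]
ee_rot: [180.0, -0.0, 90.3]
wrist_force: [0.9, -0.8, 0.6]
opening: 0.498
grasp_force: 0.0
t: 2.65
eef_pos: [0.2567, 0.3744, 0.2392]
ee_rot: [180.0, 0.0, 87.7]
wrist_force: [1.3, -0.1, -0.7]
opening: 0.503
grasp_force: 0.0
t: 3.07
eef_pos: [0.3497, 0.1951, 0.2396]
ee_rot: [179.9, -0.0, 87.7]
wrist_force: [1.6, 1.3, 0.8]
opening: 0.499
grasp_force: 0.0
t: 3.48
eef_pos: [0.4425, 0.0158, 0.2396]
ee_rot: [179.9, -0.0, 87.6]
wrist_force: [0.5, 0.5, -0.9]
opening: 0.501
grasp_force: 0.0
t: 3.9
eef_pos: [0.5194, -0.1317, 0.2391]
ee_rot: [179.8, 0.2, 87.3]
wrist_force: [0.4, 0.6, 0.4]
opening: 0.505
grasp_force: 0.0
[ 0.52142625 -0.04842359  0.37231652] [-18.99343013  -0.20084205  -2.65111301] [-0.07656462  0.02957606 -0.00011681]
0.76 [344.4, 271.4, 369.2, 313.2] [[ 0.54248694 -0.20454125  0.08      ]]
```

View pics/w1.png

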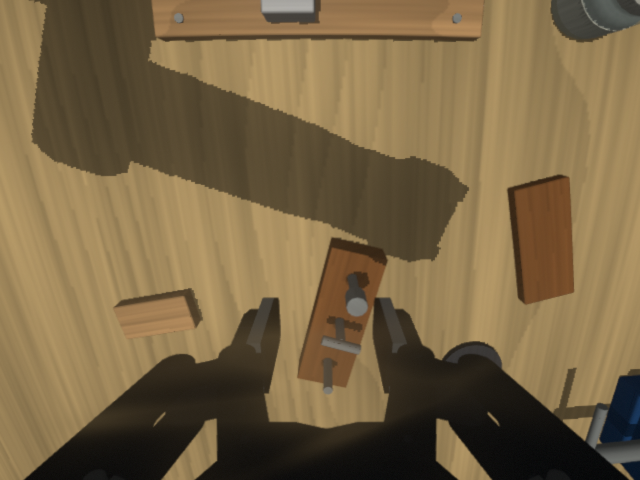

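The wrist picture shows the round head at about (357,305), between the open fingers, with the tee and plain pins in line behind it. I'll move over the pin and look again from close by.

To row units: 0.04 m / 0.75 = 0.0533, -0.037 m / 0.75 = -0.0493.

```bash
echo '[{"dx": -0.0493, "dy": 0.02, "dz": 0.0267}, {"dx": -0.0493, "dy": 0.0193, "dz": 0.04}, {"dz": 0.0533}, {}, {}]' | python3 -m crank
python3 - <<'E'
from h import *
for k in (0,1):
  n=("wrist","top")[k]
  d=grab_frame(n)
  for r in models.outline_of("pin",d)[:2]: print(n,r["confidence"],r["box"],ray(d,[cen(r)],.082))
  if k==0: cv2.imwrite("pics/w2.png",d["frame"][:,:,::-1])
  for p in ([.543,-.2055,.094],[.543,-.2055,.14]):
    v=R.from_euler("xyz",d["orientation"],degrees=True).inv().apply(np.array(p)-d["xyz"]); print(n, d["cx"]+d["fx"]*v[0]/-v[2], d["cy"]-d["fy"]*v[1]/-v[2])
s=readout.read_state(); print(s["eef_pos"],s["ee_rot"])
E
```

```text
t: 4.42
eef_pos: [0.5371, -0.1897, 0.1539]
ee_rot: [-179.7, -0.2, 87.7]
wrist_force: [0.4, 0.1, 0.7]
opening: 0.499
grasp_force: 0.0
wrist 0.77 [322.7, 250.7, 354.8, 309.2] [[ 0.54266971 -0.20506433  0.082     ]]
wrist 0.21 [292.0, 313.2, 343.0, 366.2] [[ 0.5279155 -0.249914   0.082    ]]
wrist 339.36971909584753 292.7258399490613
wrist 342.25501384144263 335.7834710963483
top 0.46 [442.3, 221.4, 455.8, 232.3] [[ 0.54330873 -0.20373336  0.082     ]]
top 452.85942297482416 227.14472092135296
top 459.6999354093361 223.041620637559
[ 0.54074126 -0.19132603  0.15804691] [1.79806671e+02 8.12768419e-02 8.77354047e+01]
```

View pics/w2.png

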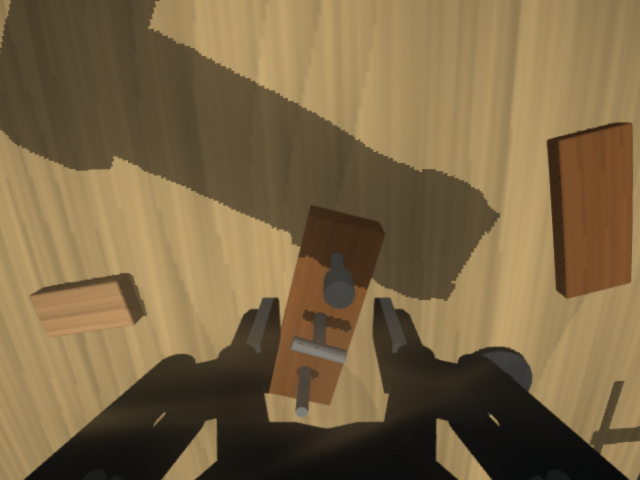

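The head's top centre is at about (339,294), which matches the projection of the estimated pin position (339,293). I'll settle the lateral position, then descend.

```bash
echo '[{"dx": -0.02, "dy": 0.0027}, {}, {}, {}, {}]' | python3 -m crank
python3 -c "
from h import *
s=readout.read_state();print(s['eef_pos'],s['ee_rot'],totool([.543,-.2063,.074]))"
```

```text
t: 5.03
eef_pos: [0.5408, -0.2068, 0.1557]
ee_rot: [180.0, -0.0, 87.6]
wrist_force: [-0.1, -0.6, -0.1]
opening: 0.497
grasp_force: 0.0
[ 0.54082149 -0.20680763  0.15572591] [ 1.79994256e+02 -5.20964723e-03  8.76417668e+01] [0.00058941 0.00214759 0.08172618]
```

To row units: 0.03 m / 0.75 = 0.04, 0.0217 m / 0.75 = 0.0289.

```bash
echo '[{"dx": 0.0007, "dy": 0.0029, "dz": 0.04}, {"dz": 0.04}, {"dz": 0.0289}, {}, {}]' | python3 -m crank
echo '[{}, {}, {}, {}, {}]' | python3 -m crank 0 50
echo '[{}, {}, {}]' | python3 -m crank 0 50
python3 - <<'E'
from h import *
s=readout.read_state(); print(s["eef_pos"],s["grasp_force"],s["opening"])
E
```

```text
t: 5.45
eef_pos: [0.5421, -0.2058, 0.073]
ee_rot: [-179.8, -0.1, 87.7]
wrist_force: [-0.4, -0.1, 1.2]
opening: 0.501
grasp_force: 0.0
t: 5.87
eef_pos: [0.5444, -0.2072, 0.0757]
ee_rot: [179.8, 0.1, 87.6]
wrist_force: [-0.6, 0.4, 6.4]
opening: 0.218
grasp_force: 49.0
t: 6.12
eef_pos: [0.5444, -0.2072, 0.0757]
ee_rot: [179.8, 0.1, 87.6]
wrist_force: [0.5, 0.1, 7.0]
opening: 0.214
grasp_force: 49.0
[ 0.54439062 -0.20718143  0.07569522] 48.98146390914917 0.2140035816505386
```

To row units: -0.04 m / 0.75 = -0.0533, -0.02 m / 0.75 = -0.0267.

```bash
echo '[{"dz": -0.0267}, {"dz": -0.0533}, {"dz": -0.0533}, {"dz": -0.0533}, {"dz": -0.0267}]' | python3 -m crank
echo '[{}, {}, {}]' | python3 -m crank
python3 - <<'E'
from h import *
d=grab_frame("wrist"); cv2.imwrite("pics/w3.png",d["frame"][:,:,::-1]);
print(readout.read_state()["eef_pos"],readout.read_state()["wrist_force"],totool([.5055,.228,.235]))
for r in models.outline_of("pin",d)[:2]: print(r["confidence"],r["box"])
E
```

```text
t: 6.53
eef_pos: [0.5448, -0.2073, 0.2395]
ee_rot: [179.6, 0.2, 87.6]
wrist_force: [0.7, -0.7, -0.9]
opening: 0.218
grasp_force: 49.7
t: 6.78
eef_pos: [0.5424, -0.2061, 0.2328]
ee_rot: [-179.9, -0.0, 87.6]
wrist_force: [-0.9, 0.3, -0.8]
opening: 0.217
grasp_force: 49.7
[ 0.54208135 -0.20594579  0.23215422] [-0.07662518  0.74921746 -0.19448429] [ 0.4320775  -0.05440253 -0.00215356]
0.64 [302.9, 257.8, 351.1, 365.6]
```

View pics/w3.png

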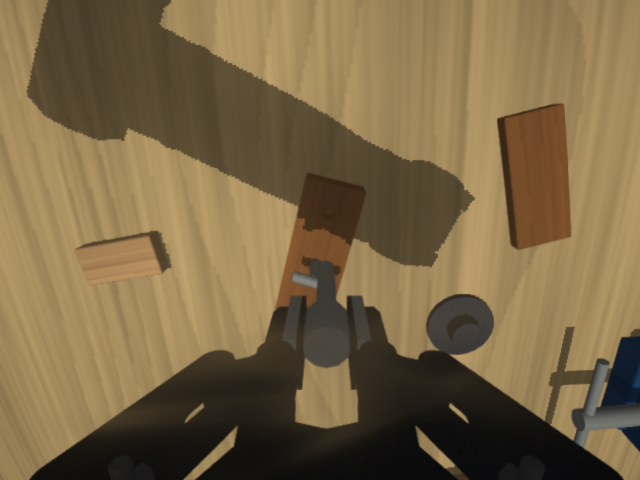

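The pin is held squarely, with its head top at (327,346) and its foot at (323,262), and the rack hole is empty. I'll carry it to just short of the gauge and measure the hole from there.

To row units: 0.04 m / 0.75 = 0.0533, 0.02 m / 0.75 = 0.0267.

```bash
python3 -c "
from h import *
d=grab_frame('wrist');print(ray(d,[(327,346)],.2505),ray(d,[(323,264)],.1665),readout.read_state()['eef_pos'])"
echo '[{"dx": 0.0267, "dy": -0.004}, {"dx": 0.0533, "dy": -0.008}, {"dx": 0.0533, "dy": -0.008}, {"dx": 0.0533, "dy": -0.008}, {"dx": 0.0533, "dy": -0.008}]' | python3 -m crank
echo '[{"dx": 0.0533, "dy": -0.008}, {"dx": 0.0533, "dy": -0.008}, {"dx": 0.0533, "dy": -0.008}, {"dx": 0.0533, "dy": -0.008}, {"dx": 0.0267, "dy": -0.004}]' | python3 -m crank
echo '[{"dx": 0.0267, "dy": -0.0027}, {}, {}, {}, {}]' | python3 -m crank
python3 - <<'E'
from h import *
d=grab_frame("wrist"); cv2.imwrite("pics/w4.png",d["frame"][:,:,::-1]);
print(readout.read_state()["eef_pos"],totool([.5055,.228,.235]))
for t,z in (("gauge",.046),("pin",.2)):
  for r in models.outline_of(t,d)[:2]: print(t,r["confidence"],r["box"],ray(d,[cen(r)],z))
E
```

```text
[[ 0.54110481 -0.20466425  0.2505    ]] [[ 0.53861486 -0.20478161  0.1665    ]] [ 0.54205453 -0.20595147  0.23189321]
t: 7.35
eef_pos: [0.5223, -0.0239, 0.2324]
ee_rot: [-179.9, -0.0, 87.6]
wrist_force: [0.5, 0.3, -1.1]
opening: 0.221
grasp_force: 49.7
t: 7.77
eef_pos: [0.5022, 0.1592, 0.2326]
ee_rot: [-179.9, -0.1, 87.8]
wrist_force: [0.1, 0.4, -0.7]
opening: 0.214
grasp_force: 49.7
t: 8.18
eef_pos: [0.5027, 0.1745, 0.2333]
ee_rot: [-179.9, 0.0, 87.6]
wrist_force: [-0.5, -0.0, -0.7]
opening: 0.214
grasp_force: 49.7
[0.50277101 0.17441119 0.23345116] [ 0.05365586  0.00043391 -0.00157096]
gauge 0.96 [303.4, 131.8, 350.7, 179.6] [[0.50460797 0.22953078 0.046     ]]
pin 0.9 [301.9, 260.1, 352.1, 367.7] [[0.50050736 0.15373293 0.2       ]]
```

View pics/w4.png

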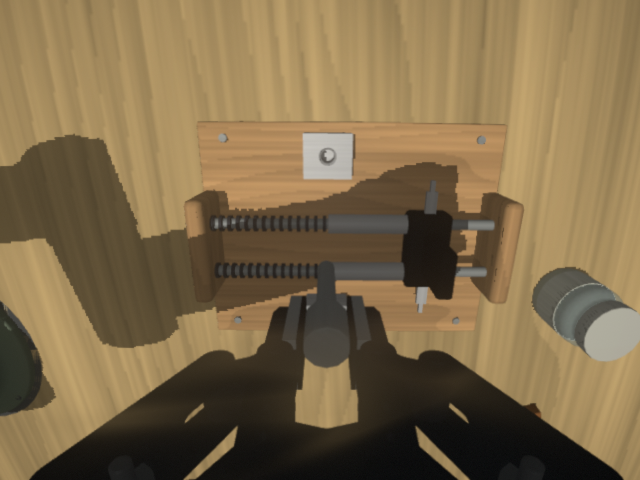

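The gauge hole is clear at (328,156). The pin hangs at (303–352, 260–368). I'll measure any tilt and offset of the foot from a zoomed crop.

```bash
cat >> h.py <<'E'
def proj(d,P):
    v=R.from_euler("xyz",d["orientation"],degrees=True).inv().apply(np.atleast_2d(P)-d["xyz"])
    K=np.array([[d["fx"],0,d["cx"]],[0,d["fy"],d["cy"]],[0,0,1]])
    return cv2.projectPoints(v*[1,-1,-1],np.zeros(3),np.zeros(3),K,np.array(d["distortion"]))[0][:,0]
E
python3 - <<'E'
from h import *
d=grab_frame("wrist"); f=d["frame"]; s=readout.read_state()["eef_pos"]
r=models.outline_of("pin",d)[0]["mask"]
for y in range(258,372,4):
    x=np.flatnonzero(r[y]); 
    if len(x): print(y,x.min(),x.max(),(x.min()+x.max())/2)
f0=s[2]-.066
print("proj axis at TCP xy (foot,z60,top):",proj(d,[[s[0],s[1],f0+h] for h in (0,.02,.04,.06,.084)]))
print("hole",ray(d,[(328,155.5)],.048))
g=f[136:176,306:350].max(2).astype(int); print(g[8:32:2,10:34:2])
a=np.hstack([cv2.resize(f[250:375,290:365,::-1],None,fx=4.8,fy=4.8,interpolation=cv2.INTER_CUBIC),cv2.resize(f[125:187,297:357,::-1],(360,600),interpolation=cv2.INTER_CUBIC)]); print(a.shape)
cv2.imwrite("pics/w5.png",a)
E
```

```text
262 321 331 326.0
266 319 334 326.5
270 318 334 326.0
274 318 334 326.0
278 319 334 326.5
282 319 335 327.0
286 318 335 326.5
290 317 335 326.0
294 317 336 326.5
298 317 337 327.0
302 314 340 327.0
306 310 344 327.0
310 307 346 326.5
314 306 347 326.5
318 306 347 326.5
322 306 347 326.5
326 306 347 326.5
330 306 347 326.5
334 305 348 326.5
338 304 348 326.0
342 304 348 326.0
346 304 348 326.0
350 304 348 326.0
354 305 348 326.5
358 307 346 326.5
362 312 342 327.0
366 318 336 327.0
proj axis at TCP xy (foot,z60,top): [[328.25158041 264.78002146]
 [328.46150321 278.48053982]
 [328.71538557 295.07663248]
 [329.02837484 315.57710022]
 [329.51491709 347.53631715]]
hole [[0.50560613 0.22978185 0.048     ]]
[[192 193 193 192 192 191 190 189 190 191 189 189]
 [196 196 196 195 194 192 191 192 192 192 191 190]
 [196 197 195 185 154 140 142 162 188 193 192 190]
 [193 193 169 129 114 159 186 158 143 179 189 189]
 [193 184 131 109 130 190 194 192 162 154 188 189]
 [192 162 117 103 189 194 194 193 180 129 179 189]
 [192 157 113 102 174 196 197 196 178 137 176 190]
 [192 171 119  91 102 187 191 183 125 124 175 188]
 [192 184 135  95  93 167 155 118 116 154 187 188]
 [192 191 164 133 108  93  96 116 147 174 187 187]
 [191 191 190 166 147 132 137 156 179 188 188 188]
 [190 191 191 190 187 182 183 187 188 188 187 186]]
(600, 720, 3)
```

View pics/w5.png

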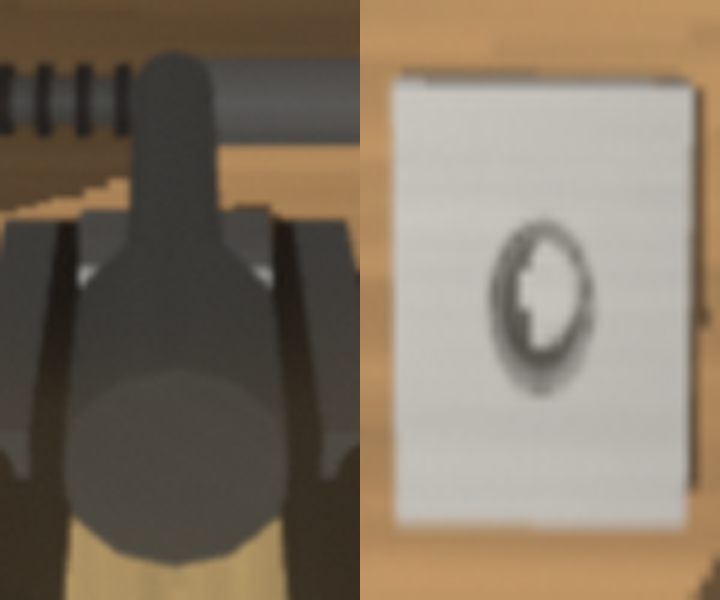

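The pin hangs vertical with its axis at column 326.5, and the hole is at (327,156). After removing the common camera bias, the hole is at about (0.506, 0.229).

To row units: 0.04 m / 0.75 = 0.0533, 0.035 m / 0.75 = 0.0467.

```bash
echo '[{"dx": 0.036, "dy": 0.0007}, {"dx": 0.0367, "dy": 0.0007}, {"dz": 0.04}, {"dz": 0.0533}, {"dz": 0.0467}]' | python3 -m crank
echo '[{}, {}, {}, {}]' | python3 -m crank
python3 -c "
from h import *
d=grab_frame('wrist');cv2.imwrite('pics/w6.png',d['frame'][130:430,120:520,::-1].repeat(2,0).repeat(2,1))
print(readout.read_state()['eef_pos'],totool([.506,.229,.089]))"
```

```text
t: 8.85
eef_pos: [0.5066, 0.2303, 0.1281]
ee_rot: [179.9, -0.0, 87.7]
wrist_force: [-0.1, 0.9, -1.2]
opening: 0.216
grasp_force: 49.7
t: 9.18
eef_pos: [0.508, 0.2303, 0.1314]
ee_rot: [179.8, -0.1, 87.6]
wrist_force: [0.6, -0.4, -0.6]
opening: 0.215
grasp_force: 49.7
[0.507969   0.23030897 0.13143114] [-0.00145365 -0.00209507  0.04242039]
```

View pics/w6.png

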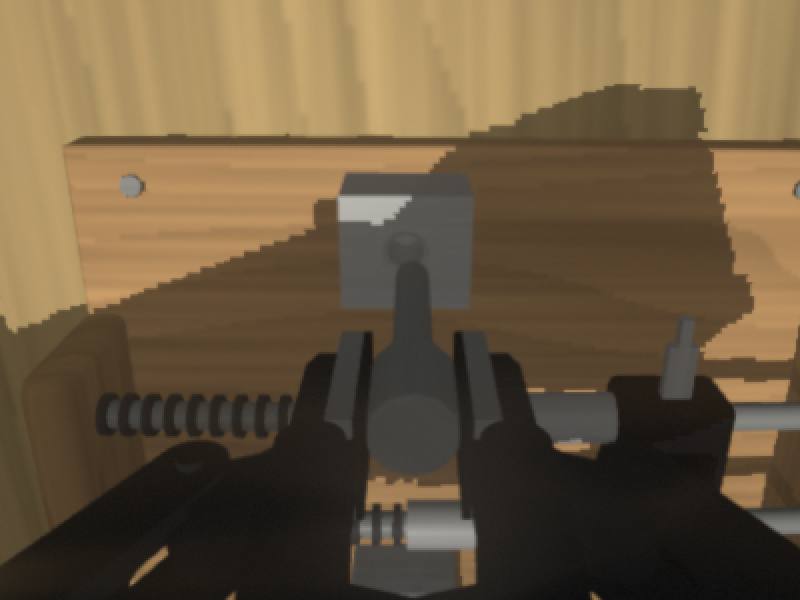

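The hole is at crop (405,248), slightly left of and ahead of the foot at (413,265). I'll compute the remaining correction relative to the pin.

```bash
python3 -c "
from h import *
d=grab_frame('wrist');s=readout.read_state()['eef_pos'];f0=s[2]-.066
print(s,proj(d,[[s[0],s[1],f0],[s[0],s[1]+.0035,f0],[s[0],s[1],f0+.084],[s[0],s[1],.048]]), ray(d,[(322.3,253.7)],.048),ray(d,[(326.4,346.5)],f0+.084))
g=d['frame'][244:266:2,304:344:2].max(2);print(g)
"
```

```text
[0.50773277 0.2302846  0.13117832] [[327.3661007  264.9907631 ]
 [327.14141188 259.69831023]
 [329.09107524 347.3275273 ]
 [327.15741999 255.04543229]] [[0.50456605 0.23136914 0.048     ]] [[0.50669929 0.23071351 0.14917832]]
[[91 91 90 90 90 91 91 89 90 89 90 89 89 88 88 88 87 88 88 88]
 [91 90 90 90 90 89 89 85 82 81 82 84 86 89 88 88 88 88 88 87]
 [89 89 89 89 88 85 82 82 87 89 87 84 81 83 87 88 88 87 87 87]
 [90 89 89 89 87 81 78 84 87 88 88 87 81 79 83 87 88 87 88 87]
 [88 88 89 88 82 77 74 75 80 82 81 77 75 75 81 85 87 87 87 87]
 [89 89 88 88 83 75 74 74 77 76 76 76 73 73 81 85 87 87 87 87]
 [89 89 89 86 82 74 73 75 75 76 76 75 74 71 79 84 87 88 87 88]
 [88 88 88 87 83 77 73 74 76 76 75 75 73 73 82 84 87 86 86 87]
 [89 89 87 88 84 82 75 73 72 73 69 67 69 77 83 85 86 87 86 86]
 [89 88 87 86 85 84 84 77 70 63 60 60 60 65 79 85 86 85 86 85]
 [88 88 88 87 87 86 84 79 61 61 61 59 59 58 63 84 86 86 87 85]]
```

To row units: 0.01 m / 0.75 = 0.0133, 0.008 m / 0.75 = 0.0107.

```bash
echo '[{"dy": -0.0029, "dz": 0.0133}, {"dz": 0.0107}, {"dz": 0.0133}, {}, {}]' | python3 -m crank
echo '[{"dz": 0.008}, {"dz": 0.0067}, {"dz": 0.004}, {}, {}]' | python3 -m crank
python3 -c "
from h import *
print(readout.read_state()['eef_pos'],readout.read_state()['wrist_force'])"
```

```text
t: 9.7
eef_pos: [0.5044, 0.2299, 0.1001]
ee_rot: [180.0, 0.0, 87.6]
wrist_force: [3.9, 0.2, -2.6]
opening: 0.213
grasp_force: 49.6
t: 10.12
eef_pos: [0.505, 0.2303, 0.0886]
ee_rot: [179.8, -0.0, 87.6]
wrist_force: [0.4, -1.0, 12.2]
opening: 0.212
grasp_force: 51.1
[0.50497037 0.2303352  0.08855018] [ 0.4077785  -1.01137868 12.23534427]
```

It is in and bottomed: TCP z is 0.0886, so the foot is at about 0.023, with 12 N upward. Release and rise.

To row units: -0.04 m / 0.75 = -0.0533, -0.03 m / 0.75 = -0.04.

```bash
echo '[{}, {}, {}, {}, {}]' | python3 -m crank 0.5 40
echo '[{"dz": -0.0267}, {"dz": -0.04}, {"dz": -0.0533}, {"dz": -0.0133}, {}]' | python3 -m crank
echo '[{"dx": -0.04}, {"dx": -0.04}, {}, {}, {}]' | python3 -m crank
python3 - <<'E'
from h import *
d=grab_frame("wrist"); cv2.imwrite("pics/w7.png",d["frame"][:,:,::-1])
s=readout.read_state(); print(s["eef_pos"],s["ee_rot"])
for t,z in (("gauge",.046),("pin",.095),("pull_grip",.1)):
  for r in models.outline_of(t,d)[:1]: print(t,r["confidence"],r["box"],ray(d,[cen(r)],z))
E
```

```text
t: 10.53
eef_pos: [0.5031, 0.2299, 0.0863]
ee_rot: [-179.9, 0.0, 87.7]
wrist_force: [0.1, 1.5, 0.1]
opening: 0.498
grasp_force: 0.0
t: 10.95
eef_pos: [0.5061, 0.2308, 0.1904]
ee_rot: [179.6, -0.1, 87.6]
wrist_force: [0.1, -0.4, 0.0]
opening: 0.501
grasp_force: 0.0
t: 11.37
eef_pos: [0.5009, 0.1701, 0.1859]
ee_rot: [-179.9, -0.0, 87.6]
wrist_force: [-0.3, 0.1, 0.4]
opening: 0.498
grasp_force: 0.0
[0.50100881 0.17045125 0.18602952] [-1.79932884e+02 -6.71164349e-03  8.76601683e+01]
gauge 0.63 [300.3, 127.5, 359.1, 184.2] [[0.5047655  0.23200939 0.046     ]]
pin 0.88 [313.1, 145.7, 345.0, 180.3] [[0.50372365 0.22879156 0.095     ]]
pull_grip 0.77 [328.9, 185.4, 485.4, 336.3] [[0.56418597 0.15882597 0.1       ]]
```

View pics/w7.png

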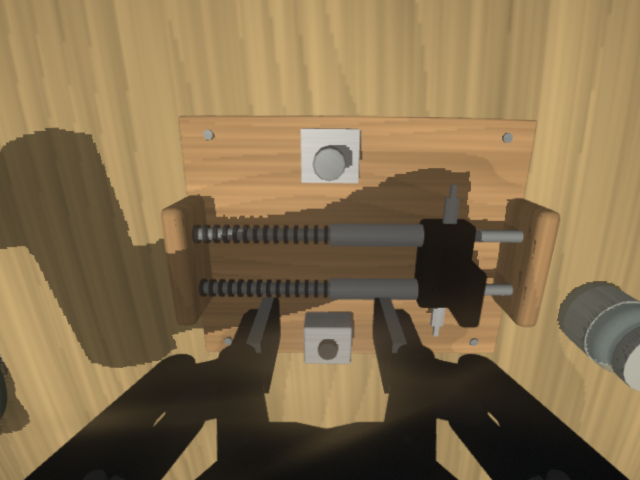

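The pin stands fully down, head at (329,163), with the slide at home (pointer tips at (455,186) and (436,334)). Now I'll measure the grip, the exhibit yaw and the pull distance.

```bash
python3 - <<'E'
from h import *
np.set_printoptions(precision=4,suppress=True)
d=grab_frame("wrist")
B=ray(d,[(180,117),(536,121)],.018); v=B[1]-B[0]; print("yaw edge",np.degrees(np.arctan2(v[1],v[0])),np.hypot(*v[:2]))
P=ray(d,[(454.5,186),(436,334)],.057); v=P[0]-P[1]; print("ptr",P,np.degrees(np.arctan2(-v[0],v[1])),np.hypot(*v[:2]))
h=ray(d,[(329,161)],.107)[0]; print("pin head",h)
t=grab_frame("top"); f=lambda c:np.array(c)*0.525+[120,150]
Q=ray(t,f([(240,99),(362,106)]),.057); print("top ptr",Q)
for yaw in (-2.0,-2.4,-2.8):
    u=np.array([np.cos(np.radians(yaw)),np.sin(np.radians(yaw))])
    print(yaw,"pull wrist",(P.mean(0)-h)[:2]@u,"top",(Q.mean(0)[:2]-[.5055,.2285])@u)
p=models.outline_of("pin",t)[0]; print(p["confidence"],p["box"],ray(t,[cen(p)],.1))
E
```

```text
yaw edge -2.631241491071269 0.29524654185610344
ptr [[0.5984 0.2051 0.057 ]
 [0.5926 0.0752 0.057 ]] -2.547483311560028 0.13006078201779805
pin head [0.504 0.232 0.107]
top ptr [[0.599  0.2025 0.057 ]
 [0.592  0.0729 0.057 ]]
-2.0 pull wrist 0.09472191919645526 top 0.09314135736111395
-2.4 pull wrist 0.0953383341953051 top 0.09375067743662942
-2.8 pull wrist 0.09595010253824861 top 0.09435542823638911
0.35 [257.4, 193.6, 308.2, 250.6] [[0.5658 0.1314 0.1   ]]
```

To row units: 0.033 m / 0.75 = 0.044, 0.03 m / 0.75 = 0.04.

```bash
echo '[{"dx": -0.0133, "dy": 0.044}, {"dx": -0.0133, "dy": 0.044}, {"dx": -0.0101, "dy": 0.04}, {}, {}]' | python3 -m crank
echo '[{}, {}, {}]' | python3 -m crank
python3 - <<'E'
from h import *
s=readout.read_state(); print(s["eef_pos"],totool([.596,.139,.092]))
d=grab_frame("wrist"); cv2.imwrite("pics/w8.png",d["frame"][:,:,::-1])
for r in models.outline_of("pull_grip",d)[:1]: print(r["confidence"],r["box"])
u=np.array([.9991,-.0436]); n=np.array([.0436,.9991]); g=np.array([.596,.139])
print(proj(d,[[*(g+a*u+b*n),.12] for a in(-.007,.007) for b in (-.02,.02)]))
E
```

```text
t: 12.13
eef_pos: [0.5971, 0.1381, 0.1861]
ee_rot: [-180.0, -0.0, 87.6]
wrist_force: [-0.1, -0.5, 0.2]
opening: 0.498
grasp_force: 0.0
t: 12.38
eef_pos: [0.5951, 0.1391, 0.187]
ee_rot: [-180.0, -0.0, 87.7]
wrist_force: [-0.5, 0.4, 0.3]
opening: 0.502
grasp_force: 0.0
[0.59507771 0.13911035 0.18696644] [-7.53357894e-05  9.75397485e-04  9.49659394e-02]
[[318.51678363 293.49140391]
 [318.34012331 233.41708471]
 [340.53887576 293.57812252]
 [341.74078517 233.51889237]]
```

View pics/w8.png

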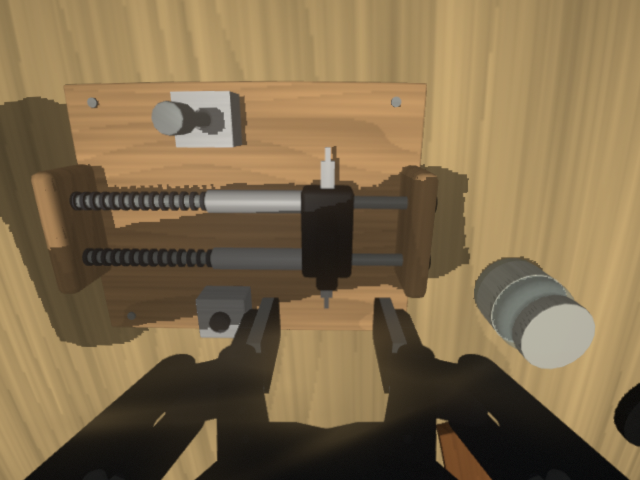

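The slide's pointers (column ~327) are centred between the fingers and match the predicted grip at 318–341. Descend and pinch.

To row units: 0.035 m / 0.75 = 0.0467, 0.03 m / 0.75 = 0.04.

```bash
echo '[{"dy": 0.0013, "dz": 0.04}, {"dz": 0.0467}, {"dz": 0.04}, {}, {}]' | python3 -m crank
echo '[{}, {}, {}, {}, {}]' | python3 -m crank 0 70
echo '[{}, {}, {}, {}, {}]' | python3 -m crank
python3 - <<'E'
from h import *
s=readout.read_state(); print(s["eef_pos"],s["wrist_force"],s["grasp_force"],s["opening"])
E
```

```text
t: 12.9
eef_pos: [0.5954, 0.1385, 0.0909]
ee_rot: [-179.8, 0.0, 87.7]
wrist_force: [0.2, -0.3, 0.7]
opening: 0.499
grasp_force: 0.0
t: 13.32
eef_pos: [0.5955, 0.139, 0.0942]
ee_rot: [-179.9, -0.0, 87.6]
wrist_force: [-9.4, 2.0, 7.6]
opening: 0.153
grasp_force: 70.4
t: 13.73
eef_pos: [0.5955, 0.1389, 0.0942]
ee_rot: [-179.9, -0.0, 87.6]
wrist_force: [-8.1, 0.5, 8.4]
opening: 0.153
grasp_force: 70.4
[0.59546562 0.13894732 0.09416598] [-8.13638514  0.48695539  8.42029059] 70.3989565372467 0.15251182322307028
```

To row units: -0.014 m / 0.75 = -0.0187, -0.012 m / 0.75 = -0.016.

```bash
echo '[{"dy": -0.008}, {"dy": -0.016}, {"dy": -0.0187}, {"dy": -0.0187}, {"dy": -0.0187}]' | python3 -m crank
echo '[{"dy": -0.0187}, {"dy": -0.016}, {"dy": -0.008}, {"dy": -0.0032}, {}]' | python3 -m crank
echo '[{}, {}, {}, {}, {}]' | python3 -m crank
python3 - <<'E'
from h import *
s=readout.read_state(); print(s["eef_pos"],s["wrist_force"],s["grasp_force"],s["opening"])
u=np.array([.99905,-.0436]); print("travel",(s["eef_pos"][:2]-[.5955,.139])@u,"grip-hole",(s["eef_pos"][:2]-[.505,.2303])@u)
d=grab_frame("wrist"); cv2.imwrite("pics/w9.png",d["frame"][:,:,::-1])
for t in ("top",):
  cv2.imwrite("pics/t9.png",cv2.resize(grab_frame(t)["frame"][150:330,200:350,::-1],(660,792)[::1] if 0 else (500,600),interpolation=cv2.INTER_CUBIC))
E
```

```text
t: 14.15
eef_pos: [0.5409, 0.1416, 0.0942]
ee_rot: [179.5, -0.1, 87.6]
wrist_force: [9.0, 1.6, -3.0]
opening: 0.154
grasp_force: 69.3
t: 14.57
eef_pos: [0.5073, 0.1433, 0.0943]
ee_rot: [179.4, -0.1, 87.6]
wrist_force: [10.1, 1.7, -6.3]
opening: 0.154
grasp_force: 69.1
t: 14.98
eef_pos: [0.5081, 0.1432, 0.0942]
ee_rot: [179.4, -0.1, 87.6]
wrist_force: [10.0, 2.6, -5.5]
opening: 0.153
grasp_force: 69.1
[0.508089   0.14320426 0.09424278] [10.03898689  2.63748823 -5.47788875] 69.08854007720947 0.15279043707554626
travel -0.08751126150633586 grip-hole 0.006883443493664172
```

View pics/w9.png

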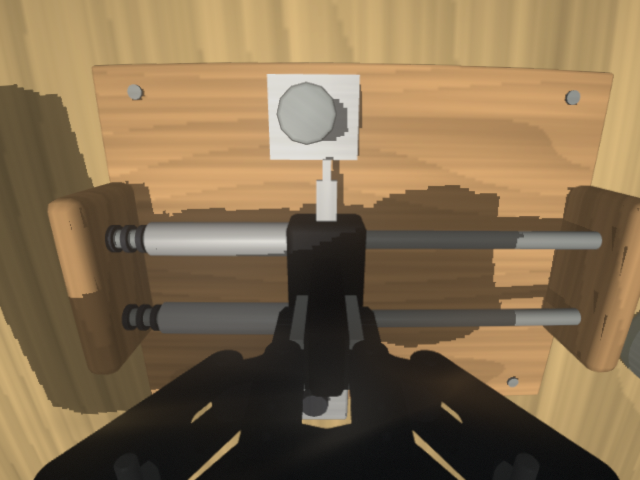

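The pointer (tip at (329,160)) is still about 15 px right of the block's centre (313), or 7–8 mm, which agrees with the 6.9 mm from the TCP. Pull further.

To row units: -0.0045 m / 0.75 = -0.006, -0.003 m / 0.75 = -0.004.

```bash
echo '[{"dy": -0.004}, {"dy": -0.006}, {}, {}, {}]' | python3 -m crank
echo '[{}, {}, {}]' | python3 -m crank
python3 - <<'E'
from h import *
np.set_printoptions(precision=4,suppress=True)
s=readout.read_state(); print(s["eef_pos"],s["wrist_force"],s["grasp_force"])
u=np.array([.99905,-.0436]); print("travel",(s["eef_pos"][:2]-[.5955,.139])@u,"grip-hole",(s["eef_pos"][:2]-[.505,.2303])@u)
d=grab_frame("wrist"); cv2.imwrite("pics/w10.png",cv2.resize(d["frame"][40:290,180:460,::-1],(672,600),interpolation=cv2.INTER_CUBIC))
E
```

```text
t: 15.5
eef_pos: [0.5007, 0.1436, 0.0942]
ee_rot: [179.4, -0.2, 87.6]
wrist_force: [10.7, 2.6, -7.1]
opening: 0.151
grasp_force: 69.1
t: 15.75
eef_pos: [0.5008, 0.1436, 0.0942]
ee_rot: [179.4, -0.2, 87.6]
wrist_force: [10.8, 2.7, -5.7]
opening: 0.15
grasp_force: 69.2
[0.5008 0.1436 0.0942] [10.7834  2.7387 -5.6604] 69.15750503540039
travel -0.0947956132201561 grip-hole -0.00040090822015606965
```

View pics/w10.png

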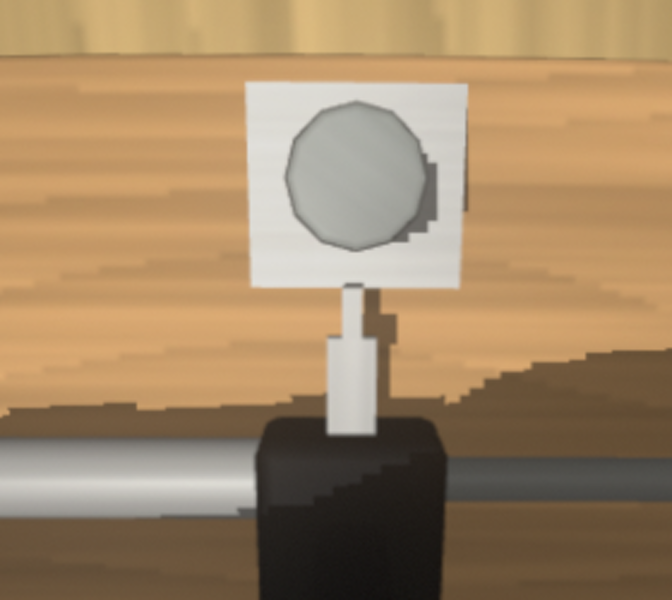

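The pointer tip (353) lines up with the block and pin centre (355–356), within about 0.5 mm. Hold, then hand in.

```bash
echo '[{}, {}, {}, {}, {}]' | python3 -m crank
echo '[{}, {}, {}, {}, {}]' | python3 -m crank
python3 -c "
from cell import robot
print(robot.hand_in())"
```

```text
t: 16.22
eef_pos: [0.5008, 0.1436, 0.0943]
ee_rot: [179.4, -0.2, 87.6]
wrist_force: [11.5, 2.5, -6.2]
opening: 0.153
grasp_force: 69.2
t: 16.63
eef_pos: [0.5008, 0.1436, 0.0942]
ee_rot: [179.4, -0.2, 87.6]
wrist_force: [10.2, 2.9, -5.4]
opening: 0.158
grasp_force: 69.2
the job is handed in; nothing more can be done
None
```

I handed the job in at about 16.6 s: the gauge pin stands fully down in the gauge hole, released, and the slide is held at rest with its pointer within about 0.5 mm of the pin; the hand-in gave no verdict.

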